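# Bolt the bin's lid and hold the bin up level by its handle

## Task

Slide the steel barrel bolt on the grey bin's lid fully home into its keeper, so that the lid cannot come open, and only then lift the bin straight up by its lid handle, about 12 cm clear of the table. Finish while holding it there in the gripper, steady and level, the lid shut and still bolted: do not put it down or let go. Leave the cartridges, tray, thumbstick cap, console, screwdriver and jar around it where they are.

Things in the scene. Friction and masses are not known exactly. Their poses are not given: they have to be found in the camera images.
- case: grey plastic lidded bin, 240 (x) by 150 (y) by 78 mm (top of the flat lid), about 0.7 kg, loose on the table. Origin: centre of its underside, z up. Its -x end, roughly towards the robot, has the bolt's steel keeper, reaching 18 mm beyond the end wall and 98 mm up; lid hinge at the +x end. On the lid: the handle in the middle, the bolt between it and the -x end
- handle (a point): centre of the bar of the black carrying handle, 115 mm above the bin's underside at bin x = 0, y = 0. The bar runs along the bin's y: 100 mm long, 16 wide (bin x), 14 tall, flat sided, with 10 mm legs at both ends (80 mm free between) and 30 mm free below it. Rigid with the lid; the bin balances under its middle. Axes as the bin's, lid shut
- bolt_knob (a point): centre of the top of the bolt's knob, 115 mm above the bin's underside. A steel post 12 x 12 mm, 30 tall (foot 7 mm over the lid), at bin y = 0 and bin x = -66 mm when drawn, -90 when home; it slides along bin -x, away from the handle. Guide arches 17 mm wide, 16 tall, 6 thick stand on the lid at bin x = -46 and -113 mm. Axes as the bin's, lid shut
- bolt (a joint): travel of the bolt, m: 0 fully drawn, 0.024 fully home in the keeper (end stop); grows as the knob moves along the bin's -x; slides stiffly (about 1.2 N) and stays where it is left
- lid (a joint): opening angle of the bin's lid, rad: 0 shut; hinged at the bin's +x end, it swings freely, so lifting by the handle unbolted would open it; with the bolt home the pin under the keeper holds it (play about 0.02 rad)
- cart_a: blue plastic cartridge 58 x 66 x 9 mm lying flat beside the bin; origin centre of underside; leave alone
- cart_b: like cart_a, lying in the steel tray; leave alone
- tray: stainless steel tray 160 x 220 x 16 mm; origin centre of underside; leave alone
- cap: green hard silicone thumbstick cap, diameter 20, 10 mm tall, beside the bin; origin centre of underside; leave alone
- console: black handheld console 190 x 82 x 16 mm lying flat; origin centre of underside; leave alone
- screwdriver: screwdriver 170 mm long lying along its x; leave alone
- jar: small closed clear jar, diameter 50, 60 mm tall; origin centre of underside; leave alone

How it is judged:
On the way, in this order (a step that is already met when the one before it is completed fails the run):
1. the bolt is fully home while the bin still stands on the table (value of joint bolt above 0.0205 m and height (world z) of case below 0.008 m), for 0.2 s.
2. the bin is lifted clear of the table (height (world z) of case above 0.05 m), for 0.2 s.
At the end, for the whole second after the job is handed in: The gripper holds the bin with its underside 90 to 160 mm above the table, within 5 degrees of level and still (below 20 mm/s and 0.15 rad/s), the lid shut (below 0.06 rad), the bolt home (over 19.5 of its 24 mm), and no bystander carries or touches the bin (height (world z) of case between 0.09 and 0.16 m and angle between case's own z axis and vertical below 0.09 rad and linear speed of case below 0.02 m/s and angular speed of case below 0.15 rad/s and value of joint bolt above 0.0195 m and value of joint lid below 0.06 rad and contact force between case and the fingers above 2 N and contact force between case and cart_a below 0.2 N and contact force between case and cart_b below 0.2 N and contact force between case and tray below 0.2 N and contact force between case and cap below 0.2 N and contact force between case and console below 0.2 N and contact force between case and screwdriver below 0.2 N and contact force between case and jar below 0.2 N); the arm keeps its last pose, push and grip.
It fails at once if the bin leaves the table before the bolt is home (height (world z) of case above 0.012 m and value of joint bolt below 0.0195 m).
It fails at once if the lid comes open (value of joint lid above 0.12 rad).
It fails at once if the bin is tipped (angle between case's own z axis and vertical above 0.3 rad).
It fails at once if the bin is carried off instead of straight up (over 20 cm from where it stood) (distance of case from where it was at the start of the episode above 0.2 m).
It fails at once if a bystander is disturbed (moved over 2.5 cm) (distance of any of cart_a, cart_b, tray, cap, console, screwdriver, jar from where it was at the start of the episode above 0.025 m).
It also fails if it takes over 48 s, if anything falls off the work surface, if the arm or the gripper's body presses on something with over 40 N, if the wrist force passes 120 N, or if a joint passes its speed limit or range.

## Robot

A 7-joint arm with a two-finger parallel gripper is mounted at the origin on the work surface. World frame = base frame: x ahead of the robot, y to its left, z up, the work surface at z = 0. Lengths are in m, angles in rad, forces in N, time in s.
With the tool pointing down it reaches from about 0.4 to 0.85 m from the base axis. Payload 10.4 kg.
Tool frame: the origin (TCP) lies on the centre line of the jaws, within the pads' length; the fingertips stand 11 mm ahead of it and the grasp point (between the pads) lies 8 mm behind it (tip_reach is the distance from the TCP to the fingertips, in m); z points along the fingers, y is the line along which they close (so a half turn about z gives the same grasp; the last joint's range is limited). The gripper opens to 85 mm and grips with 20 to 120 N. Pads are 22 mm wide; open, the fingers measure 114 mm over their backs; the gripper's body (76 mm by 85 mm) begins 54 mm behind the grasp point. The pads swing forward as they close: fully open they stand 13 mm farther back than shut.
Start: joints at [-1.158, 0.332, -0.065, 1.46, 0.022, 1.35, -0.088], TCP at [0.264, 0.567, 0.242] pointing down, gripper open.
Joint ranges: [-2.6, 2.6], [-0.5, 2.12], [-1.47, 1.34], [0.16, 2.42], [-1.27, 4.41], [0.06, 2.06], [-2.6, 2.6]. Speed limits (rad/s): [2.22, 2.22, 2.79, 2.79, 3.14, 3.14, 3.14].

## Interface

Orientations are given as a unit quaternion [x, y, z, w].
In Python, from workcell import get_obs, camera, hand_in, tip_reach gives the robot as it stands. The module is installed in compiled form; this text tells all that it offers.
- The arm moves only by the tool move_arm, never from a script. Its argument "plan" is a list of rows, each an object with "delta_pos": the shift along the tool's x, y, z in shares of 0.6 m (1.0 is 0.6 m), a list of three; "turn": the turn, a rotation vector about the tool's x, y, z in a scale on which 1.0 is 180 degrees, a list of three; "fingers": the closure, from 0 (fully open) to 1 (shut). A call has 1 to 12 rows; each row is the pose to reach, as a shift and turn from the pose commanded when the call began, along the tool's axes at that moment; what a row does not reach only later rows make up. A row lasts 1/8 s, in which the tool goes at most 62.5 mm and 10.7 degrees, less where a joint would pass 70% of its speed; a pose out of reach is approached as far as the arm can. Shift and turn numbers lie between -1 and 1, and a call with a number outside is refused. A call with a gripper value outside its range is refused whole. The fingers move at their own pace and stop on an object; "force" is the grip in N (left out, the last holds). Time passes only in rows, so rows that repeat a pose let the fingers close. It gives the time, the measured TCP pose, the force, the opening and the grip force at its end, in the units of the state.
- get_obs(): the state, without advancing time (a new reading comes with each control period).
- camera(name): name is "side" or "top" or "wrist"; returns a dict with "color" (480x640x3 uint8, red, green, blue), "range_z" (480x640 float32, m along the optical axis (not along the pixel's ray), 0 where there is no reading), "fx", "fy", "cx", "cy" (pixels), "R" (3x3) and "t" (3): a world point X has camera coordinates R X + t; the wrist camera has in their place "tool_from_camera" (4x4, takes a point from camera to tool coordinates, whose origin is the TCP and whose axes are the flange's). Camera axes: x right, y down, z forward; pixel columns grow to the right and rows downward; lengths in m; the calibration is good to about 2 mm. A picture is of the moment at which its call begins: read the wrist's pose just before it.
- hand_in(): hands the job in; it is judged then, once.
The state is a dict: "clock": time; "joint_pos": joint angles; "joint_velocities": joint speeds; "tau": joint torques, N m; "position": TCP position; "ee_rot": TCP orientation; "ft_force": force on the tool from outside, world axes, zero at the start; "torque": the same for the moment, N m; "grip_width": opening from 0.0 (shut) to 1.0 (fully open); "grasp_force": force on a finger pad.
Only numpy, scipy, OpenCV 4.12 (cv2) and the standard library are available. Lean on these libraries where they do the work, as an engineer would, in place of code of your own. Each camera call takes 0.05 s, during which the arm holds its last target. There are 200 camera calls.

## Working session

There is one attempt and no reset: what is moved stays moved. The work goes in short steps, Python scripts to look and compute and a tool call to move; the robot and the scene stay as the last step left them, time stands still between calls to the robot, and variables do not carry over. Pictures are saved under pics/ and viewed, at most 10 in all, crops included, and the job is handed in when it is done.

Besides the shell and the picture viewer there is one more tool, called after "Emit:" by a JSON object that holds its "method" and its "body". move_arm: Moves the arm, as the interface text tells. Its arguments: {"type":"object","properties":{"plan":{"type":"array","items":{"type":"object","properties":{"delta_pos":{"type":"array","items":{"type":"number"}},"turn":{"type":"array","items":{"type":"number"}},"fingers":{"type":"number"}}}},"force":{"type":"number"}},"required":["plan"]}

```bash
mkdir -p pics; cat > h.py <<'E'
import numpy as np, cv2
from workcell import get_obs, camera, hand_in, tip_reach
def cloud(c):
    z=c["range_z"]; v,u=np.indices(z.shape)
    P=np.stack([(u-c["cx"])/c["fx"]*z,(v-c["cy"])/c["fy"]*z,z],-1)
    W=(P-c["t"])@c["R"]; W[z==0]=np.nan
    return W
E
python3 - <<'E'
from h import *
o=get_obs(); print(o, tip_reach)
ims=[]
for n in("top","side"):
    c=camera(n); np.savez(n+".npz",**c); cv2.imwrite(f"pics/{n}0.png",c["color"][...,::-1]); print(n,c["R"],c["t"],c["fx"])
W=cloud(np.load("top.npz"))
m=(W[...,2]>.1)&(W[...,2]<.13); print(m.sum())
n,l,s,ce=cv2.connectedComponentsWithStats(m.astype(np.uint8))
for i in range(1,n):
    if s[i,4]>8: q=W[l==i]; print(s[i],q.mean(0),q.min(0),q.max(0))
E
```

```text
{'clock': 0.0, 'joint_pos': array([-1.15760025,  0.33285886, -0.06471991,  1.46095037,  0.02162057,
        1.34990185, -0.0885009 ]), 'joint_velocities': array([-0.00021203,  0.00165753, -0.00124081, -0.00095264, -0.00010725,
        0.00047849, -0.00057476]), 'tau': array([ 2.54111119e-04, -6.25454307e+01,  4.91661520e-02, -3.91608596e+01,
        1.62044523e-02,  9.81497724e-03, -1.77554227e-05]), 'position': array([0.26367861, 0.56625354, 0.24151978]), 'ee_rot': array([ 2.16156490e-01,  9.76358472e-01, -7.01764159e-04, -1.14194967e-04]), 'ft_force': array([ 0.02051431, -0.0419333 , -0.78881705]), 'torque': array([-0.0600334 , -0.02010972, -0.00628361]), 'grasp_force': 0.0, 'grip_width': 0.997520063672238} 0.011
top [[ 0.00709106 -0.99995379 -0.00649061]
 [-0.98175215 -0.00572821 -0.19007868]
 [ 0.19003272  0.00772003 -0.98174741]] [0.03973119 0.58505903 1.24706098] 534.4139963620524
side [[-0.99787737 -0.06292407  0.01677245]
 [-0.05109956  0.5969445  -0.80065354]
 [ 0.04036815 -0.79981112 -0.5988928 ]] [0.56827223 0.09829123 1.78561702] 594.248674677785
1903
[115 130  11  10  60
[... 1794 characters left out ...]
 0.10064509] [ 0.72392165 -0.61827616  0.12829767]
[316 221  43  12 336] [0.60805688 0.01565676 0.12026877] [ 0.59626898 -0.03418661  0.10130974] [0.62138634 0.06452816 0.12871621]
[337 252   6   7  32] [0.54226098 0.00933158 0.11268594] [0.53624305 0.00348814 0.10121636] [0.54866453 0.01512477 0.11795127]
[340 280   8   5  12] [ 0.47908052 -0.00103475  0.10245305] [ 0.47510442 -0.00839159  0.10043916] [0.48457233 0.00786058 0.10380566]
[337 469  31  11  82] [ 0.06798568 -0.01849053  0.11393296] [ 0.05187727 -0.05147371  0.10005201] [0.07327545 0.01365021 0.12992495]
[320 473   8   7  20] [0.0579125  0.04307835 0.11132728] [0.05166978 0.03529372 0.10011747] [0.06355076 0.05035622 0.12984836]
```

View pics/top0.png

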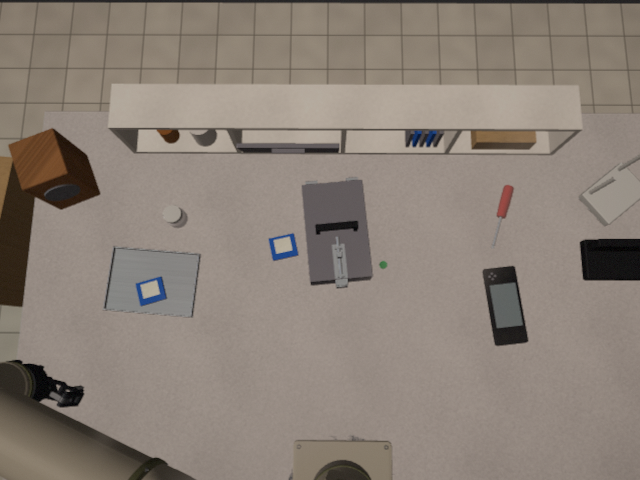

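View pics/side0.png

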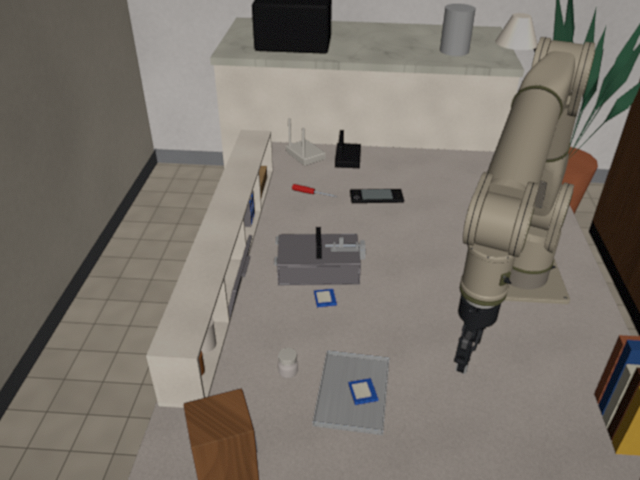

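The top view shows the bin at about (337,232), with the handle bar at (337,228), the knob at (339,255) and the keeper at (341,283). In the side view the gripper is well clear of everything. Next I'll refine the yaw and work out the first move.

```bash
python3 - <<'E'
from h import *
from scipy.spatial.transform import Rotation as Ro
c=np.load("top.npz");W=cloud(c)
u0=W[160:300,290:385].reshape(-1,3)
lid=u0[(abs(u0[:,2]-.078)<.006)]
(ce,sz,an)=cv2.minAreaRect((lid[:,:2]*1000).astype(np.float32)); print("lid",ce,sz,an,lid[:,2].mean())
bar=u0[(u0[:,2]>.108)&(u0[:,0]>.58)]
print("bar",cv2.minAreaRect((bar[:,:2]*1000).astype(np.float32)),np.median(bar,0))
# side view cross-check
W2=cloud(np.load("side.npz"));q=W2.reshape(-1,3)
for nm,m in(("bar",(q[:,0]>.58)&(q[:,0]<.64)),("knob",(q[:,0]>.52)&(q[:,0]<.56))):
    s=q[m&(q[:,2]>.106)&(q[:,2]<.13)&(abs(q[:,1])<.1)]
    print(nm,len(s),cv2.minAreaRect((s[:,:2]*1000).astype(np.float32)),s.mean(0),s.min(0),s.max(0))
o=get_obs();R=Ro.from_quat(o["ee_rot"]).as_matrix();print(R)
E
```

```text
lid (604.7767333984375, 15.54052734375) (266.994873046875, 150.05950927734375) 5.735162258148193 0.0778304245377616
bar ((609.2930908203125, 15.670097351074219), (18.606779098510742, 99.00577545166016), 4.803318977355957) [0.60819875 0.01547235 0.12120769]
bar 135 ((612.2335205078125, 16.33858871459961), (14.808150291442871, 112.88198852539062), 4.912421226501465) [0.61111289 0.02361383 0.12093162] [ 0.60123756 -0.03926105  0.10607082] [0.62444357 0.07296325 0.12874202]
knob 18 ((545.3648681640625, 13.795798301696777), (8.941437721252441, 18.428037643432617), 3.8414359092712402) [0.54548494 0.01289644 0.11261644] [0.54083622 0.00450088 0.10689308] [0.55013335 0.02328864 0.1189379 ]
[[-9.06553250e-01  4.22091182e-01 -4.88544483e-04]
 [ 4.22091461e-01  9.06552477e-01 -1.18559454e-03]
 [-5.75377901e-05 -1.28101504e-03 -9.99999178e-01]]
```

Careful with the scale: shifts go in shares of 0.6 m and turns go in shares of 180 degrees. That gives: -0.489 m is -0.815, -0.387 m is -0.645, 1.044 rad is 0.3323.

Emit:
{"method": "move_arm", "body": {"plan": [{"delta_pos":[-0.815,-0.645,0.0683],"turn":[0,0,0.3323],"fingers":0.5},{"delta_pos":[-0.815,-0.645,0.0683],"turn":[0,0,0.3323],"fingers":0.5},{"delta_pos":[-0.815,-0.645,0.0683],"turn":[0,0,0.3323],"fingers":0.5},{"delta_pos":[-0.815,-0.645,0.0683],"turn":[0,0,0.3323],"fingers":0.5},{"delta_pos":[-0.815,-0.645,0.0683],"turn":[0,0,0.3323],"fingers":0.5},{"delta_pos":[-0.815,-0.645,0.0683],"turn":[0,0,0.3323],"fingers":0.5},{"delta_pos":[-0.815,-0.645,0.0683],"turn":[0,0,0.3323],"fingers":0.5},{"delta_pos":[-0.815,-0.645,0.0683],"turn":[0,0,0.3323],"fingers":0.5},{"delta_pos":[-0.815,-0.645,0.0683],"turn":[0,0,0.3323],"fingers":0.5},{"delta_pos":[-0.815,-0.645,0.0683],"turn":[0,0,0.3323],"fingers":0.5},{"delta_pos":[-0.815,-0.645,0.0683],"turn":[0,0,0.3323],"fingers":0.5},{"delta_pos":[-0.815,-0.645,0.0683],"turn":[0,0,0.3323],"fingers":0.5}], "force": 20}}

```text
clock: 1.6
position: [0.5435, 0.0098, 0.2009]
ee_rot: [0.674, 0.739, -0.0, -0.0]
ft_force: [-0.0, 0.5, 0.9]
grip_width: 0.494
grasp_force: 0.0
```

```bash
cat >> h.py <<'E'
def wcloud(c):
    z=c["range_z"]; v,u=np.indices(z.shape)
    P=np.stack([(u-c["cx"])/c["fx"]*z,(v-c["cy"])/c["fy"]*z,z,np.ones_like(z)],-1)@c["tool_from_camera"].T
    P=P[...,:3]; P[z==0]=np.nan; return P
E
python3 - <<'E'
from h import *
from scipy.spatial.transform import Rotation as Ro
o=get_obs();c=camera("wrist");cv2.imwrite("pics/w1.png",c["color"][...,::-1])
P=wcloud(c);R=Ro.from_quat(o["ee_rot"]).as_matrix();W=P@R.T+o["position"];print(R.round(3))
m=(W[...,2]>.098)&(W[...,2]<.13)&(abs(W[...,1])<.12)
n,l,s,ce=cv2.connectedComponentsWithStats(m.astype(np.uint8))
for i in range(1,n):
    if s[i,4]>40:
        q=P[l==i];w=W[l==i];t=w[:,2]>np.percentile(w[:,2],90)-.003
        print(s[i],"tool",np.percentile(q[t],[2,50,98],axis=0).round(4).tolist(),"world",np.median(w[t],0).round(4))
E
```

```text
[[-0.091  0.996 -0.001]
 [ 0.996  0.091  0.   ]
 [ 0.    -0.001 -1.   ]]
[ 396  170   44  150 4298] tool [[-0.0446, 0.0584, 0.0783], [0.0071, 0.0658, 0.0796], [0.0496, 0.0735, 0.0813]] world [0.6084 0.0228 0.1212]
[309 234  18  24 399] tool [[-0.0042, -0.0056, 0.0856], [0.0015, -0.0003, 0.0869], [0.0067, 0.0057, 0.0889]] world [0.5432 0.0113 0.114 ]
```

View pics/w1.png

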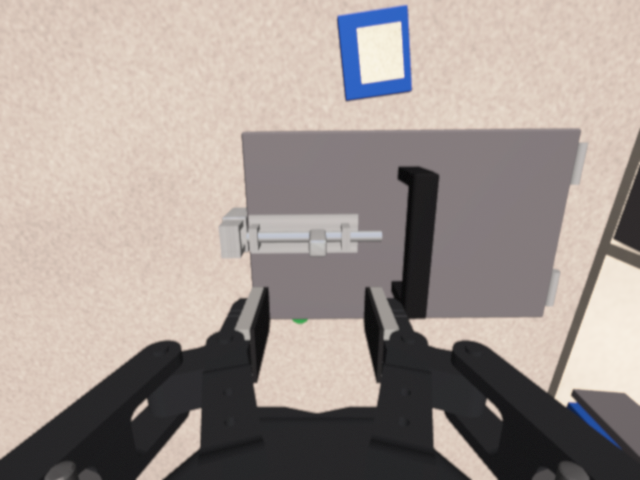

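The wrist view shows the knob at (317,241), centred between the fingers, and the handle bar at (420,235), clear of them. I'll descend and grip the knob.

To row units: 0.087 m is 0.145, 0.0015 m is 0.0025.

Emit:
{"method": "move_arm", "body": {"plan": [{"delta_pos":[0.0025,0,0.0667],"fingers":0.5},{"delta_pos":[0.0025,0,0.1],"fingers":0.5},{"delta_pos":[0.0025,0,0.125],"fingers":0.5},{"delta_pos":[0.0025,0,0.145],"fingers":0.5},{"delta_pos":[0.0025,0,0.145],"fingers":0.5},{"delta_pos":[0.0025,0,0.145],"fingers":0.7},{"delta_pos":[0.0025,0,0.145],"fingers":0.9},{"delta_pos":[0.0025,0,0.145],"fingers":1},{"delta_pos":[0.0025,0,0.145],"fingers":1},{"delta_pos":[0.0025,0,0.145],"fingers":1},{"delta_pos":[0.0025,0,0.145],"fingers":1}], "force": 20}}

```text
validation failed for argument at $.pl...
```

To row units: 0.087 m is 0.145, 0.075 m is 0.125.

Emit:
{"method": "move_arm", "body": {"plan": [{"delta_pos":[0.0025,0,0.0667],"turn":[0,0,0],"fingers":0.5},{"delta_pos":[0.0025,0,0.1],"turn":[0,0,0],"fingers":0.5},{"delta_pos":[0.0025,0,0.125],"turn":[0,0,0],"fingers":0.5},{"delta_pos":[0.0025,0,0.145],"turn":[0,0,0],"fingers":0.5},{"delta_pos":[0.0025,0,0.145],"turn":[0,0,0],"fingers":0.5},{"delta_pos":[0.0025,0,0.145],"turn":[0,0,0],"fingers":0.7},{"delta_pos":[0.0025,0,0.145],"turn":[0,0,0],"fingers":0.9},{"delta_pos":[0.0025,0,0.145],"turn":[0,0,0],"fingers":1},{"delta_pos":[0.0025,0,0.145],"turn":[0,0,0],"fingers":1},{"delta_pos":[0.0025,0,0.145],"turn":[0,0,0],"fingers":1},{"delta_pos":[0.0025,0,0.145],"turn":[0,0,0],"fingers":1}], "force": 20}}

```text
clock: 3.02
position: [0.5441, 0.0109, 0.1149]
ee_rot: [0.674, 0.739, 0.0, 0.0]
ft_force: [-0.7, 0.2, 5.6]
grip_width: 0.133
grasp_force: 23.0
```

To row units: -0.025 m is -0.0417, -0.024 m is -0.04.

Emit:
{"method": "move_arm", "body": {"plan": [{"delta_pos":[0,-0.01,0],"turn":[0,0,0],"fingers":1},{"delta_pos":[0,-0.02,0],"turn":[0,0,0],"fingers":1},{"delta_pos":[0,-0.03,0],"turn":[0,0,0],"fingers":1},{"delta_pos":[0,-0.0367,0],"turn":[0,0,0],"fingers":1},{"delta_pos":[0,-0.04,0],"turn":[0,0,0],"fingers":1},{"delta_pos":[0,-0.0417,0],"turn":[0,0,0],"fingers":1},{"delta_pos":[0,-0.0417,0],"turn":[0,0,0],"fingers":1},{"delta_pos":[0,-0.0417,0],"turn":[0,0,0],"fingers":1}]}}

```text
clock: 4.03
position: [0.5198, 0.0086, 0.115]
ee_rot: [0.674, 0.739, 0.001, 0.001]
ft_force: [5.5, -0.7, 3.5]
grip_width: 0.137
grasp_force: 22.8
```

To row units: -0.002 m is -0.0033.

Emit:
{"method": "move_arm", "body": {"plan": [{"delta_pos":[0,-0.0033,0],"turn":[0,0,0],"fingers":1},{"delta_pos":[0,-0.0033,0],"turn":[0,0,0],"fingers":1},{"delta_pos":[0,-0.0033,0],"turn":[0,0,0],"fingers":1}]}}

```text
clock: 4.4
position: [0.5179, 0.0086, 0.115]
ee_rot: [0.674, 0.739, 0.001, 0.001]
ft_force: [5.4, 0.1, 3.3]
grip_width: 0.131
grasp_force: 22.7
```

To row units: -0.08 m is -0.1333, 0.06 m is 0.1.

Emit:
{"method": "move_arm", "body": {"plan": [{"delta_pos":[0,0,0],"turn":[0,0,0],"fingers":0.6},{"delta_pos":[0,0,0],"turn":[0,0,0],"fingers":0.5},{"delta_pos":[0,0,0],"turn":[0,0,0],"fingers":0.5},{"delta_pos":[0,0,0],"turn":[0,0,0],"fingers":0.5},{"delta_pos":[0,0,-0.05],"turn":[0,0,0],"fingers":0.5},{"delta_pos":[0,0,-0.1333],"turn":[0,0,0],"fingers":0.5},{"delta_pos":[0,0.1,-0.1333],"turn":[0,0,0],"fingers":0.5},{"delta_pos":[0,0.1,-0.1333],"turn":[0,0,0],"fingers":0.5},{"delta_pos":[0,0.1,-0.1333],"turn":[0,0,0],"fingers":0.5}]}}

```text
clock: 5.52
position: [0.5759, 0.0135, 0.1936]
ee_rot: [0.674, 0.738, -0.001, -0.0]
ft_force: [-0.9, -1.1, -0.2]
grip_width: 0.499
grasp_force: 0.0
```

```bash
python3 - <<'E'
from h import *
from scipy.spatial.transform import Rotation as Ro
o=get_obs();c=camera("wrist");cv2.imwrite("pics/w2.png",c["color"][...,::-1])
P=wcloud(c);R=Ro.from_quat(o["ee_rot"]).as_matrix();W=P@R.T+o["position"];print(o["position"],o["ft_force"])
m=(W[...,2]>.1)&(W[...,2]<.13)&(abs(W[...,1])<.12)
n,l,s,ce=cv2.connectedComponentsWithStats(m.astype(np.uint8))
for i in range(1,n):
    if s[i,4]>40:
        q=P[l==i];w=W[l==i];t=w[:,2]>np.percentile(w[:,2],90)-.003
        print(s[i],"tool",np.percentile(q[t],[2,50,98],axis=0).round(4).tolist(),"world",np.median(w[t],0).round(4))
        if s[i,4]>1000: print(cv2.minAreaRect((q[t][:,:2]*1000).astype(np.float32)))
E
```

```text
[0.57588859 0.01349063 0.19356018] [-0.93434497 -1.11749755 -0.16524763]
[ 351  173   33  154 3640] tool [[-0.0443, 0.0236, 0.071], [0.0129, 0.03, 0.0724], [0.0492, 0.0387, 0.074]] world [0.6052 0.029  0.1212]
((0.7097396850585938, 31.336198806762695), (16.103404998779297, 100.06926727294922), 89.63787078857422)
[218 239  23  23 464] tool [[-0.005, -0.0639, 0.0784], [0.0008, -0.0581, 0.0797], [0.006, -0.0527, 0.0817]] world [0.5177 0.0089 0.114 ]
```

View pics/w2.png

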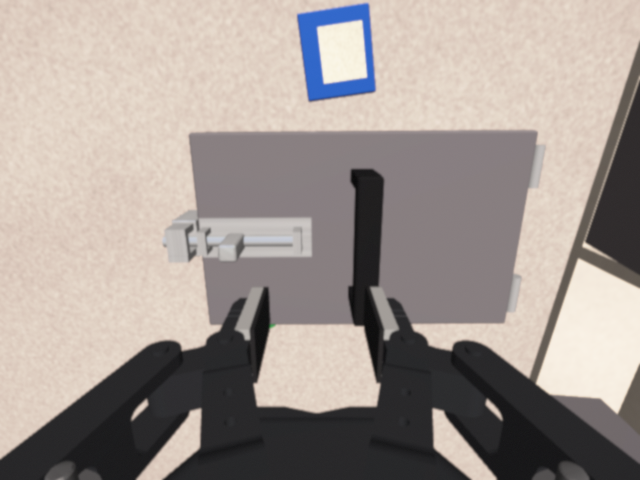

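The wrist view shows the knob at (231,247) hard against the keeper side, and the pin past the keeper at (165,243). The knob is 89.5 mm from the handle, so travel is about 23.5 mm and the bolt is home. Next I'll grip the handle.

To row units: 0.086 m is 0.1433, 0.031 m is 0.0517.

Emit:
{"method": "move_arm", "body": {"plan": [{"delta_pos":[0.0033,0.0517,0],"turn":[0,0,0],"fingers":0.5},{"delta_pos":[0.0033,0.0517,0],"turn":[0,0,0],"fingers":0.5},{"delta_pos":[0.0033,0.0517,0.0667],"turn":[0,0,0],"fingers":0.5},{"delta_pos":[0.0033,0.0517,0.1167],"turn":[0,0,0],"fingers":0.5},{"delta_pos":[0.0033,0.0517,0.1433],"turn":[0,0,0],"fingers":0.5},{"delta_pos":[0.0033,0.0517,0.1433],"turn":[0,0,0],"fingers":0.5},{"delta_pos":[0.0033,0.0517,0.1433],"turn":[0,0,0],"fingers":0.7},{"delta_pos":[0.0033,0.0517,0.1433],"turn":[0,0,0],"fingers":0.85},{"delta_pos":[0.0033,0.0517,0.1433],"turn":[0,0,0],"fingers":1},{"delta_pos":[0.0033,0.0517,0.1433],"turn":[0,0,0],"fingers":1},{"delta_pos":[0.0033,0.0517,0.1433],"turn":[0,0,0],"fingers":1},{"delta_pos":[0.0033,0.0517,0.1433],"turn":[0,0,0],"fingers":1}], "force": 80}}

```text
clock: 7.08
position: [0.6077, 0.0187, 0.1099]
ee_rot: [0.674, 0.739, 0.001, 0.0]
ft_force: [-1.5, -0.6, 6.3]
grip_width: 0.17
grasp_force: 78.2
```

To row units: -0.124 m is -0.2067, -0.121 m is -0.2017.

Emit:
{"method": "move_arm", "body": {"plan": [{"delta_pos":[0,0,-0.0067],"turn":[0,0,0],"fingers":1},{"delta_pos":[0,0,-0.0167],"turn":[0,0,0],"fingers":1},{"delta_pos":[0,0,-0.0333],"turn":[0,0,0],"fingers":1},{"delta_pos":[0,0,-0.0533],"turn":[0,0,0],"fingers":1},{"delta_pos":[0,0,-0.075],"turn":[0,0,0],"fingers":1},{"delta_pos":[0,0,-0.1],"turn":[0,0,0],"fingers":1},{"delta_pos":[0,0,-0.125],"turn":[0,0,0],"fingers":1},{"delta_pos":[0,0,-0.15],"turn":[0,0,0],"fingers":1},{"delta_pos":[0,0,-0.1733],"turn":[0,0,0],"fingers":1},{"delta_pos":[0,0,-0.1917],"turn":[0,0,0],"fingers":1},{"delta_pos":[0,0,-0.2017],"turn":[0,0,0],"fingers":1},{"delta_pos":[0,0,-0.2067],"turn":[0,0,0],"fingers":1}]}}

```text
clock: 8.57
position: [0.6071, 0.0187, 0.2324]
ee_rot: [0.674, 0.739, 0.0, -0.0]
ft_force: [0.3, -0.9, -8.0]
grip_width: 0.171
grasp_force: 78.2
```

Emit:
{"method": "move_arm", "body": {"plan": [{"delta_pos":[0,0,0],"turn":[0,0,0],"fingers":1},{"delta_pos":[0,0,0],"turn":[0,0,0],"fingers":1},{"delta_pos":[0,0,0],"turn":[0,0,0],"fingers":1},{"delta_pos":[0,0,0],"turn":[0,0,0],"fingers":1},{"delta_pos":[0,0,0],"turn":[0,0,0],"fingers":1},{"delta_pos":[0,0,0],"turn":[0,0,0],"fingers":1}]}}

```text
clock: 9.32
position: [0.6072, 0.0187, 0.2323]
ee_rot: [0.674, 0.739, 0.0, -0.0]
ft_force: [0.4, -0.2, -7.5]
grip_width: 0.175
grasp_force: 78.2
```

```bash
python3 - <<'E'
from h import *
from scipy.spatial.transform import Rotation as Ro
c=camera("side");cv2.imwrite("pics/s3.png",cv2.resize(c["color"][150:330,220:460,::-1],(800,600)))
o=get_obs();c=camera("wrist")
P=wcloud(c);R=Ro.from_quat(o["ee_rot"]).as_matrix();W=P@R.T+o["position"];print(o["position"],o["ft_force"],o["ee_rot"])
w=W.reshape(-1,3);w=w[(abs(w[:,2]-.198)<.012)&(abs(w[:,1])<.1)&(w[:,0]>.5)&(w[:,0]<.72)]
A=np.c_[w[:,:2],np.ones(len(w))];k=np.linalg.lstsq(A,w[:,2],rcond=None)[0];r=abs(w[:,2]-A@k)<.004
print(len(w),r.sum(),np.linalg.lstsq(A[r],w[r,2],rcond=None)[0],np.median(w[:,2]))
E
```

```text
[0.60717987 0.01863482 0.23230825] [ 0.4257531  -0.70412238 -8.72378045] [ 6.74228386e-01  7.38522905e-01  4.95505541e-05 -9.94448589e-06]
82621 81970 [-0.00095093 -0.00327094  0.2003559 ] 0.19956942988523285
```

View pics/s3.png

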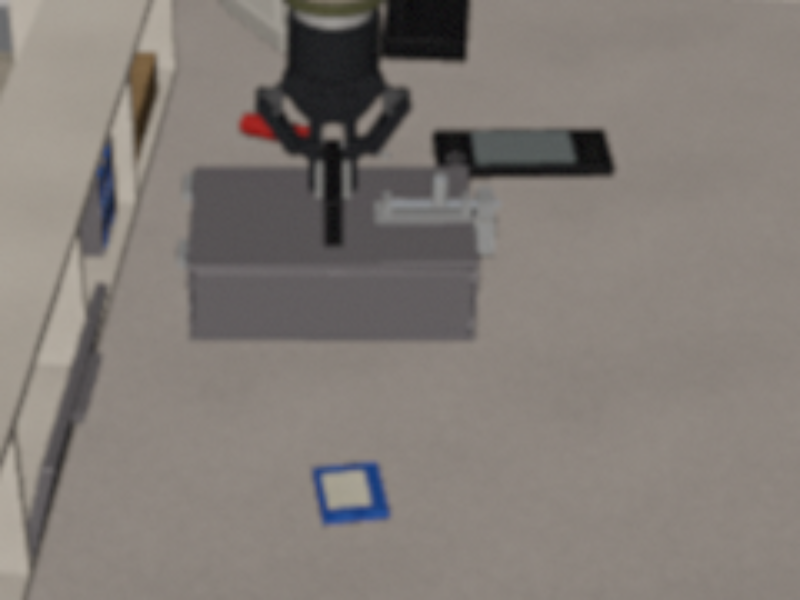

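The side crop shows the bin level in the air, lid shut, with the knob at (440,190) up against the keeper at (487,215). The lid plane measures z = 0.1996, which puts the underside at about 0.121 m, and its slope is near zero. I'll hand in.

```bash
python3 -c "from workcell import hand_in; print(hand_in())"
```

```text
the job is handed in; nothing more can be done
None
```

I slid the bolt fully home (about 23.5 of its 24 mm), then lifted the bin by its handle to about 12 cm; it was level, lid shut and still gripped when I handed in, but the hand-in returned no verdict.

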